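# Empty the pot labeller's catch tray and hold its tension arm open for the roll change

## Task

Collect the two finished pots (blue caps, yellow labels) from the labeller's catch tray and set both down upright on the floor of the green tote without dropping them. Then, with the gripper's fingers, swing the labeller's spring-loaded tension arm (orange roller) forward until it is against its stop, and finish still holding it there so that the label roll can be changed; do not let go. Leave the plain white-capped pot, the tip box and the stack of dishes where they stand.

Things in the scene. Friction and masses are not known exactly. Their poses are not given: they have to be found in the camera images.
- pot1_mid (a point): Centre (35 mm up) of a finished specimen pot: upright cylinder 32 mm in diameter, 70 mm tall, white with a yellow label and a blue cap (the top 16 mm, 30 mm in diameter), about 50 g, standing in the catch tray. z is its own axis, up.
- pot2_mid (a point): Centre (35 mm up) of the second finished pot, exactly like the first, beside it in the catch tray (48 to 72 mm apart along the labeller's y).
- tote: Loose open green tote, 160 (its x) x 120 (its y) x 35 mm high, walls and floor 4 mm, 0.5 kg, standing on the table to the left or right of the labeller. Origin at the centre of its underside, z up. A pot standing in it has its centre 39 mm above this origin.
- labeller: White pot labeller, fixed to the table, front facing the robot (-x of its frame). Origin on the table; deck 30 mm high spans x -85 to 260, y -160 to 170 mm of its frame. A white housing (135 mm above the table) covers x 120 to 260, y 0 to 170 mm, with a black chute mouth to x 92 mm, 57 to 93 mm above the table. Behind the roller stands the label spindle at (170, -90) mm, 50 mm radius at its foot, 89 mm high. z up.
- tray_floor (a point): Centre of the inner floor of the grey catch tray on the labeller's deck, 34 mm above the table, axes as the labeller's. Outside 120 (x) x 130 (y) mm, walls 4 mm thick rising 15 mm above this floor.
- pivot (a point): The tension arm's vertical hinge axis, at the deck's top (30 mm above the table), on the labeller at (30, -30) mm of its frame; axes as the labeller's. The steel pivot body is 44 mm in diameter; its cap and the arm reach 77 mm above the table.
- roller (a point): Middle of the graspable height of the orange upright roller at the arm's tip, 100 mm above the table: 18 mm in diameter, free from 72 to 125 mm above the table, fixed on the arm, round. It is 110 mm from the hinge axis. The arm below it is a flat aluminium bar, 16 mm wide, 60 to 72 mm above the table. The point's x points along the arm away from the hinge. At rest the arm points 75 degrees clockwise from the labeller's +x (to the right, slightly back).
- tension_arm (a joint): Angle of the tension arm: 0 at its spring-loaded rest, growing as it swings clockwise seen from above, forward to the front of the machine, to 1.1 rad at the stop (against the red peg on the deck). The spring pulls back with about 2.2 N at the roller at rest and 5.7 N at the stop; let go, it springs back.
- plain_pot_mid (a point): Bystander: centre (35 mm up) of an unfinished pot of the same size, all white with a white cap, no label, on the table behind to the left. Leave it.
- tip_box: Bystander: box of pipette tips, clear with a yellow top, 120 x 85 x 62 mm, on the other side of the labeller from the tote. Origin at the centre of its underside. Leave it.
- dishes: Bystander: stack of three clear dishes, 61 mm in diameter, 38 mm high, on the table behind to the right. Origin at the centre of its underside. Leave it.

How it is judged (in metres and radians):
On the way, in this order (a step that is already met when the one before it is completed fails the run):
1. both finished pots stand in the tote, let go (x of pot1_mid in the frame of tote between -0.07 and 0.07 m and y of pot1_mid in the frame of tote between -0.05 and 0.05 m and z of pot1_mid in the frame of tote between 0.025 and 0.05 m and angle between each of pot1_mid, pot2_mid's own z axis and vertical below 0.2 rad and x of pot2_mid in the frame of tote between -0.07 and 0.07 m and y of pot2_mid in the frame of tote between -0.05 and 0.05 m and z of pot2_mid in the frame of tote between 0.025 and 0.05 m and contact force between each of pot1, pot2 and the fingers below 0.3 N), for 0.2 s.
2. the fingers hold the tension arm at its stop (value of joint tension_arm above 1.03 rad and contact force between tension_arm and the fingers above 3 N), for 0.2 s.
At the end, for the whole second after the job is handed in: Both finished pots stand upright (within 0.2 rad), at rest and let go on the tote's floor, and the fingers press on the tension arm with more than 3 N, holding it still at more than 1.03 rad (stop at 1.1) (all of step 1 and all of step 2 and linear speed of each of pot1, pot2 below 0.03 m/s and velocity of joint tension_arm between -0.1 and 0.1 rad/s); the arm keeps its last pose, push and grip.
It fails at once if finished pot 1 is let go more than 35 mm above the tote's floor (horizontal distance between pot1_mid and tote below 0.09 m and z of pot1_mid in the frame of tote above 0.075 m and contact force between pot1 and anything else below 0.01 N).
It fails at once if finished pot 2 is let go more than 35 mm above the tote's floor (horizontal distance between pot2_mid and tote below 0.09 m and z of pot2_mid in the frame of tote above 0.075 m and contact force between pot2 and anything else below 0.01 N).
It fails at once if the plain white-capped pot is moved more than 30 mm (distance of plain_pot_mid from where it was at the start of the episode above 0.03 m).
It fails at once if the tip box is moved more than 30 mm (distance of tip_box from where it was at the start of the episode above 0.03 m).
It fails at once if the dish stack is moved more than 30 mm (distance of dishes from where it was at the start of the episode above 0.03 m).
It also fails if it takes over 67 s, if anything falls off the work surface, if the arm or the gripper's body presses on something with over 40 N, if the wrist force passes 120 N, or if a joint passes its speed limit or range.

## Robot

A 6-joint arm with a two-finger parallel gripper is mounted at the origin on the work surface. World frame = base frame: x ahead of the robot, y to its left, z up, the work surface at z = 0. Lengths are in m, angles in degrees, forces in N, time in s.
With the tool pointing down it reaches from about 0.35 to 0.875 m from the base axis. Payload 4.2 kg.
Tool frame: the origin (TCP) lies on the front face of the gripper's body, between the roots of the fingers; the fingertips stand finger_overhang ahead of it and the grasp point (between the pads) lies 51 mm ahead of it (finger_overhang is the distance from the TCP to the fingertips, in m); z points along the fingers, y is the line along which they close (so a half turn about z gives the same grasp; the last joint's range is limited). The gripper opens to 87 mm and grips with 3 to 60 N. Pads are 19 mm wide; open, the fingers measure 117 mm over their backs; the gripper's body (75 mm by 190 mm) begins 51 mm behind the grasp point.
Start: joints at [-54.569, 22.042, 0.453, 0, -68.411, -14.817], TCP at [0.22, -0.585, 0.292] pointing down, gripper open.
Joint ranges: [-179.83, 179.83], [-69.29, 118.12], [-61.27, 80.66], [-181.25, 117.63], [-171.15, -9.14], [-177.46, 177.46]. Speed limits (degrees/s): [159.86, 159.86, 180, 180, 180, 180].

## Interface

Orientations are given as a 3x3 rotation matrix whose columns are the frame's x, y, z axes.
In Python, from station import sense, capture, camera_model, finish_job, finger_overhang gives the robot as it stands. The module is installed in compiled form; this text tells all that it offers.
- The arm moves only by the tool jog_arm, never from a script. Its argument "rows" is a list that holds one entry, the list of rows, each a list of 4 numbers: the shift along the tool's x, y, z in m, then the turn about the tool's z in rad. A call has 1 to 20 rows; each row shifts and turns the commanded pose from where the row before left it, along the tool's axes as they then stand; what a row does not reach is not made up. A row lasts 1/8 s, in which the tool goes at most 62.5 mm and 10.7 degrees, less where a joint would pass 70% of its speed; a pose out of reach is approached as far as the arm can. A call is refused whole if a number of a shift passes 0.0625 or a number of a turn 0.188, either way. A call with a gripper value outside its range is refused whole. "claw" is the opening, from 0 (shut) to 1 (fully open), set as the call begins (left out, the last holds). The fingers move at their own pace and stop on an object; the grip force is fixed at half the most. Time passes only in rows, so rows that do not move let the fingers close. It gives the time, the measured TCP pose, the force, the opening and the grip force at its end, in the units of the state.
- sense(): the state, without advancing time (a new reading comes with each control period).
- capture(name): name is "scene" or "top" or "wrist"; returns the picture (480x640x3 uint8, red, green, blue); there is no depth.
- camera_model(name): a dict with "fovy" (degrees; the focal length in pixels is half the picture's height over the tangent of half this angle, whatever the lens; pixels are square), "cx", "cy" (the principal point, pixels), "eye" and "rotation" of the camera in the world. Camera axes: x right, y down, z forward; pixel columns grow to the right and rows downward; lengths in m; the calibration is good to about 2 mm. A picture is of the moment at which its call begins: read the wrist's pose just before it. camera_model takes no time and is no camera call; for the wrist camera it gives the pose at the moment of the call.
- finish_job(): hands the job in; it is judged then, once.
The state is a dict: "time_s": time; "joints": joint angles; "joint_velocities": joint speeds; "effort": joint torques, N m; "tcp_pos": TCP position; "ee_rot": TCP orientation; "wrist_force": force on the tool from outside, world axes, zero at the start; "moment": the same for the moment, N m; "gripper_width": opening from 0.0 (shut) to 1.0 (fully open); "gripper_force": force on a finger pad.
Only numpy, scipy, OpenCV 4.12 (cv2) and the standard library are available. Lean on these libraries where they do the work, as an engineer would, in place of code of your own. Each camera call takes 0.05 s, during which the arm holds its last target. There are 200 camera calls.

## Working session

There is one attempt and no reset: what is moved stays moved. The work goes in short steps, Python scripts to look and compute and a tool call to move; the robot and the scene stay as the last step left them, time stands still between calls to the robot, and variables do not carry over. Pictures are saved under pics/ and viewed, at most 10 in all, crops included, and the job is handed in when it is done.

Besides the shell and the picture viewer there is one more tool, called after "Emit:" as a command line: name --argument value ..., lists and objects as JSON in quotes. jog_arm: Moves the arm, as the interface text tells. Its arguments: {"type":"object","properties":{"rows":{"type":"array"},"claw":{"type":"number"}},"required":["rows"]}

```bash
mkdir -p pics
python3 - <<'E'
from station import *
import cv2
s=sense();print({k:s[k] for k in('time_s','tcp_pos','ee_rot','gripper_width')},finger_overhang)
for n in("scene","top"):
    cv2.imwrite(f"pics/{n}0.png",capture(n)[:,:,::-1]);print(n,camera_model(n))
print(camera_model("wrist"))
E
```

```text
{'time_s': 0.0, 'tcp_pos': array([ 0.21991837, -0.58453986,  0.29116376]), 'ee_rot': array([[-9.36027976e-01, -3.51924593e-01, -8.42248290e-04],
       [-3.51925592e-01,  9.36025809e-01,  2.01564323e-03],
       [ 7.90117135e-05,  2.18310718e-03, -9.99997614e-01]]), 'gripper_width': 0.9995927788798844} 0.0697
scene {'fovy': 44.163763781035435, 'cx': 318.0550972490351, 'cy': 239.02900770612067, 'eye': array([ 1.30975346, -0.43900579,  0.95089079]), 'rotation': array([[ 0.48189278,  0.61680205, -0.6223621 ],
       [ 0.87619473, -0.33281298,  0.34859478],
       [ 0.00788379, -0.71329569, -0.70081888]])}
top {'fovy': 53.64914787544512, 'cx': 314.769488115628, 'cy': 230.59402310816037, 'eye': array([ 0.36970505, -0.00617822,  1.04936734]), 'rotation': array([[-0.07323622, -0.97420554,  0.21344794],
       [-0.99729279,  0.07295373, -0.0092108 ],
       [-0.00659861, -0.21354466, -0.97691102]])}
{'fovy': 65.48249014832288, 'cx': 322.06585917115234, 'cy': 244.04685311367385, 'eye': array([ 0.14356968, -0.6139377 ,  0.38367569]), 'rotation': array([[-0.35160516,  0.893998  ,  0.27774338],
       [ 0.93614765,  0.33539883,  0.10552351],
       [ 0.001183  ,  0.29711142, -0.95484208]])}
```

View pics/scene0.png

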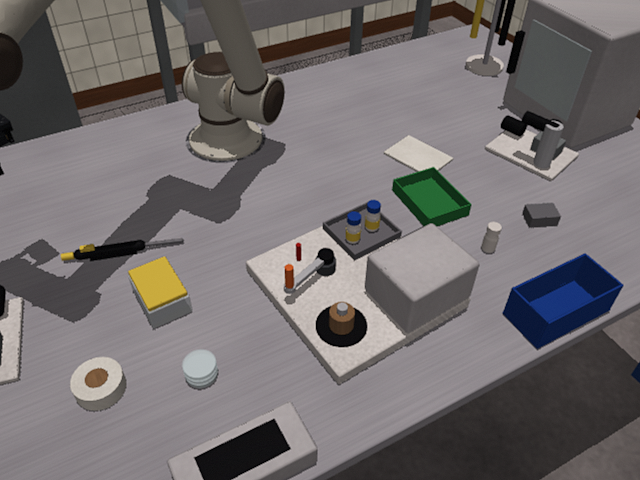

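View pics/top0.png

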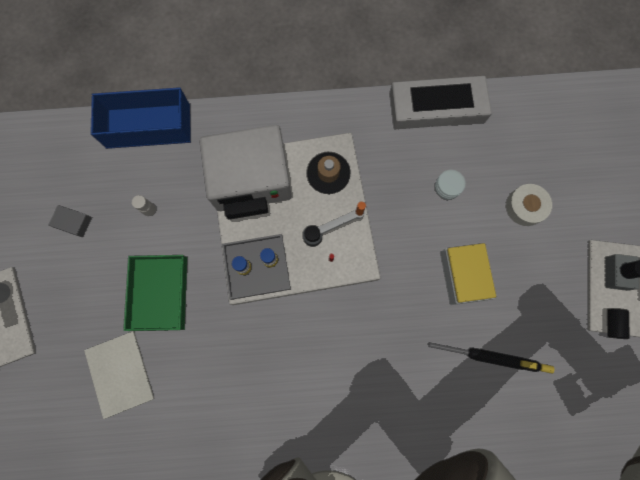

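The scene view shows the two blue-capped pots (caps at 353,218 and 374,206), tote around (431,196) and the roller at (289,272). The top view shows caps at (240,264) and (268,256), tote centre at (155,292), pivot at (313,233), roller at (361,208) and peg at (332,257). I'll enlarge both.

Run:
```python
import cv2
a=cv2.imread("pics/top0.png")[190:340,115:385];cv2.imwrite("pics/topc.png",cv2.resize(a,(783,435),interpolation=cv2.INTER_CUBIC)) #x2.9
a=cv2.imread("pics/scene0.png")[165:345,240:480];cv2.imwrite("pics/scenec.png",cv2.resize(a,(792,594),interpolation=cv2.INTER_CUBIC)) #x3.3
```

```text
(no output)
```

View pics/topc.png

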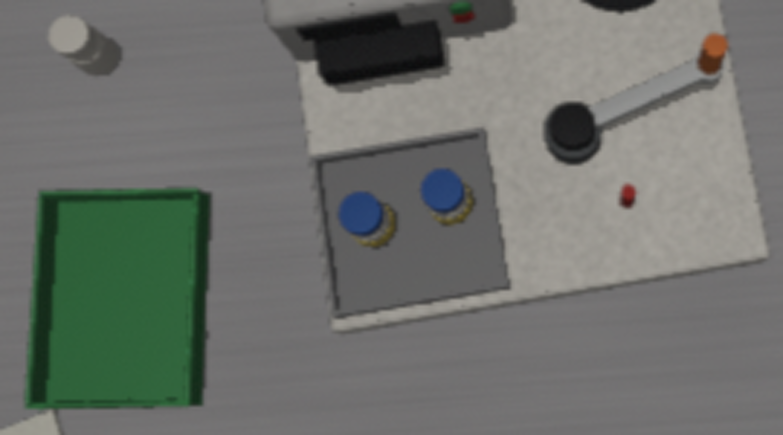

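View pics/scenec.png

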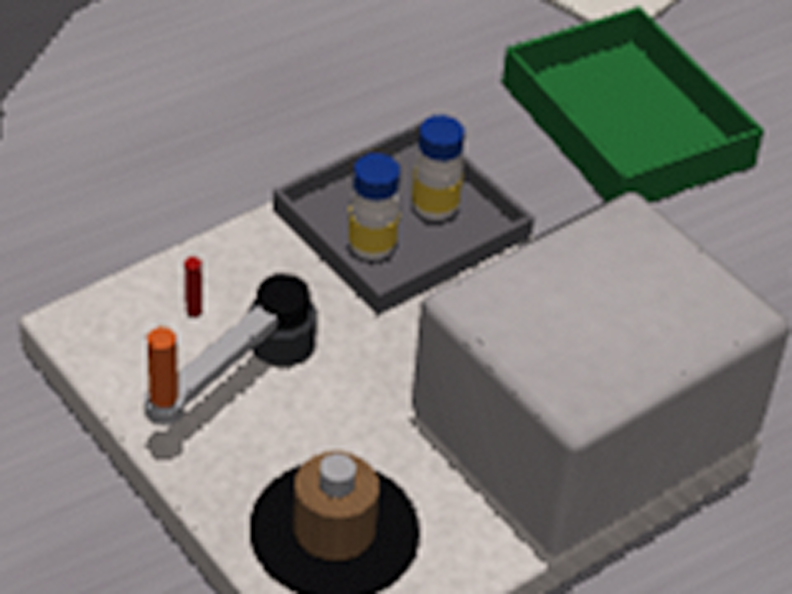

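The crops show cap-top centres at (360,212) and (442,189) in topc, and (441,126) and (376,166) in scenec. The roller top is at (714,45) and (162,336), the pivot cap at (572,124) and (283,289), and the tote rim corners are visible in both.

```bash
cat > h.py <<'E'
import numpy as np
from station import *
def ray(n,uv,m=None):
    m=m or camera_model(n); f=240/np.tan(np.radians(m['fovy']/2))
    d=m['rotation']@np.array([(uv[0]-m['cx'])/f,(uv[1]-m['cy'])/f,1]); return m['eye'],d/np.linalg.norm(d)
def tri(rs):
    A=[np.eye(3)-np.outer(d,d) for e,d in rs]
    p=np.linalg.solve(sum(A),sum(a@e for a,(e,d) in zip(A,rs)))
    return p,max(np.linalg.norm(a@(p-e)) for a,(e,d) in zip(A,rs))
def onz(r,z): e,d=r; return e+d*(z-e[2])/d[2]
E
python3 - <<'E'
from h import *
np.set_printoptions(precision=4,suppress=True)
T=lambda u,v:ray("top",(u/2.9+114.83,v/2.9+189.83)); S=lambda u,v:ray("scene",(u/3.3+239.85,v/3.3+164.85))
D=dict(potA=((360,212),(441,126)),potB=((442,189),(376,166)),roll=((714,45),(162,336)),piv=((572,124),(283,289)),
 toteBL=((40,190),(762,132)),toteFL=((27,406),(638,10)),toteFR=((201,406),(505,48)),deckFR=((766,256),(23,322)))
P={}
for k,(a,b) in D.items(): P[k],e=tri([T(*a),S(*b)]);print(k,P[k],round(e,4))
dFL=onz(T(333,321),.03);print("deckFL",dFL,"trayBR",onz(T(484,131),.049),"trayFR",onz(T(508,288),.049),"trayBL",onz(T(320,158),.049),"BR tote",onz(T(203,191),.035))
d=dFL-P['deckFR'];print("yaw",np.degrees(np.arctan2(-d[0],d[1])),"len",np.linalg.norm(d))
d=P['roll']-P['piv'];print("arm ang",np.degrees(np.arctan2(d[1],d[0])),np.linalg.norm(d[:2]))
d=P['toteBL']-P['toteFL'];print("tote yaw",np.degrees(np.arctan2(d[1],d[0])), (P['toteBL']+P['toteFR'])/2)
E
```

```text
potA [0.5204 0.1407 0.1076] 0.0006
potB [0.5325 0.0835 0.1063] 0.0006
roll [ 0.6163 -0.1124  0.1253] 0.0008
piv [ 0.5776 -0.01    0.0791] 0.0007
toteBL [0.5662 0.39   0.0345] 0.0011
toteFL [0.4083 0.3983 0.0334] 0.001
toteFR [0.4009 0.2756 0.0363] 0.0033
deckFR [ 0.4781 -0.1469  0.0252] 0.0006
deckFL [0.4538 0.1764 0.03  ] trayBR [0.5839 0.0561 0.049 ] trayFR [0.4666 0.0455 0.049 ] trayBL [0.5726 0.1784 0.049 ] BR tote [0.5568 0.2691 0.035 ]
yaw 4.313742838595845 len 0.32426795073397324
arm ang -69.30552021585905 0.10947310717788153
tote yaw -3.0169896769354567 [0.4835 0.3328 0.0354]
```

Emit:
jog_arm --rows '[[[0, 0, 0, -0.163], [0, 0, 0, -0.163], [0, 0, 0, -0.163], [0, 0, 0, -0.163], [0, 0, 0, -0.163], [0, 0, 0, -0.163], [0, 0, 0, -0.163], [0, 0, 0, -0.163], [-0.045, -0.024, 0, 0], [-0.045, -0.024, 0, 0], [-0.045, -0.024, 0, 0], [-0.045, -0.024, 0, 0], [-0.045, -0.024, 0, 0], [-0.045, -0.024, 0, 0], [-0.045, -0.024, 0, 0], [-0.045, -0.024, 0, 0], [-0.045, -0.024, 0, 0], [-0.045, -0.024, 0, 0], [-0.045, -0.024, 0, 0], [-0.045, -0.024, 0, 0]]]' --claw 1

```text
time_s: 2.6
tcp_pos: [0.4568, -0.0189, 0.2921]
ee_rot: [[0.093, -0.996, -0.0], [-0.996, -0.093, 0.0], [-0.0, 0.0, -1.0]]
wrist_force: [0.1, -0.5, -0.4]
gripper_width: 1.002
gripper_force: 0.0
```

```bash
cat >> h.py <<'E'
def go(p):
    s=sense();R=s['ee_rot'];y=R[:,1]
    print('t',round(s['time_s'],2),'tcp',np.round(s['tcp_pos'],4),'yaw_y',round(float(np.degrees(np.arctan2(y[1],y[0]))),2),'w',round(s['gripper_width'],3),'F',np.round(s['wrist_force'],1),'g',round(float(s['gripper_force']),1),'shift',np.round(R.T@(np.array(p)-s['tcp_pos']),4))
E
python3 -c "
from h import *
go([.5204,.1407,.291]);print(capture('wrist').shape)"
```

```text
t 2.6 tcp [ 0.4568 -0.0189  0.2921] yaw_y -174.65 w 1.002 F [ 0.1 -0.5 -0.4] g 0.0 shift [-0.1529 -0.0782  0.0011]
(480, 640, 3)
```

Emit:
jog_arm --rows '[[[-0.0306, -0.0156, 0, 0], [-0.0306, -0.0156, 0, 0], [-0.0306, -0.0156, 0, 0], [-0.0306, -0.0156, 0, 0], [-0.0306, -0.0156, 0, 0], [0, 0, 0.03, 0], [0, 0, 0.03, 0], [0, 0, 0, 0], [0, 0, 0, 0]]]'

```text
time_s: 3.78
tcp_pos: [0.5208, 0.1392, 0.2333]
ee_rot: [[0.093, -0.996, 0.002], [-0.996, -0.093, 0.0], [-0.0, -0.002, -1.0]]
wrist_force: [0.8, 0.1, 1.2]
gripper_width: 1.0
gripper_force: 0.0
```

```bash
python3 -c "
from h import *
import cv2
go([.5204,.1407,.127]);m=camera_model('wrist');im=capture('wrist')
f=240/np.tan(np.radians(m['fovy']/2))
im=np.ascontiguousarray(im[:,:,::-1])
for p in([.5204,.1407,.104],[.5325,.0835,.104]):
  c=m['rotation'].T@(np.array(p)-m['eye']);u=(int(m['cx']+f*c[0]/c[2]),int(m['cy']+f*c[1]/c[2]));print(u);cv2.drawMarker(im,u,(0,0,255),0,12,1)
cv2.imwrite('pics/w1.png',im)"
```

```text
t 3.77 tcp [0.5208 0.1392 0.2333] yaw_y -174.65 w 1.0 F [0.8 0.1 1.2] g 0.0 shift [-0.0016  0.0004  0.1063]
(323, 266)
(311, 174)
```

View pics/w1.png

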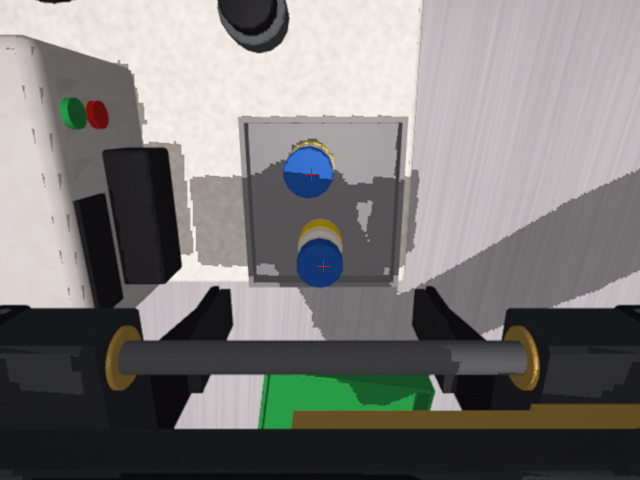

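The wrist picture shows the caps at about (320,263) and (309,171), within 3 px of where I predicted. I'm descending and gripping.

Emit:
jog_arm --rows '[[[-0.002, 0, 0.027, 0], [0, 0, 0.027, 0], [0, 0, 0.027, 0], [0, 0, 0.025, 0], [0, 0, 0, 0], [0, 0, 0, 0]]]'

```text
time_s: 4.58
tcp_pos: [0.521, 0.1415, 0.1279]
ee_rot: [[0.093, -0.996, 0.003], [-0.996, -0.093, 0.001], [-0.001, -0.003, -1.0]]
wrist_force: [0.7, 0.7, -0.3]
gripper_width: 1.002
gripper_force: 0.0
```

Emit:
jog_arm --rows '[[[0, 0, 0, 0], [0, 0, 0, 0], [0, 0, 0, 0], [0, 0, 0, 0], [0, 0, 0, 0], [0, 0, 0, 0], [0, 0, 0, 0], [0, 0, 0, 0]]]' --claw 0

```text
time_s: 5.58
tcp_pos: [0.52, 0.1411, 0.1263]
ee_rot: [[0.093, -0.996, 0.0], [-0.996, -0.093, 0.0], [-0.0, -0.0, -1.0]]
wrist_force: [0.4, -0.0, -0.0]
gripper_width: 0.357
gripper_force: 30.0
```

Emit:
jog_arm --rows '[[[0, 0, -0.02, 0], [0, 0, -0.02, 0], [0, 0, -0.02, 0], [-0.0318, 0.002, 0, 0], [-0.0318, 0.002, 0, 0], [-0.0318, 0.002, 0, 0], [-0.0318, 0.002, 0, 0], [-0.0318, 0.002, 0, 0], [-0.0318, 0.002, 0, 0], [-0.0318, 0.002, 0, 0], [0, 0, 0, 0], [0, 0, 0.02, 0], [0, 0, 0.02, 0], [0, 0, 0.02, 0], [0, 0, 0, 0], [0, 0, 0, 0]]]'

```text
time_s: 7.58
tcp_pos: [0.4858, 0.3612, 0.127]
ee_rot: [[0.093, -0.996, 0.001], [-0.996, -0.093, 0.0], [-0.0, -0.001, -1.0]]
wrist_force: [1.2, -0.1, -0.0]
gripper_width: 0.357
gripper_force: 30.0
```

```bash
python3 -c "
from h import *
go([.485,.361,.0975])"
```

```text
t 7.58 tcp [0.4858 0.3612 0.127 ] yaw_y -174.68 w 0.357 F [ 1.2 -0.1 -0. ] g 30.0 shift [0.0002 0.0008 0.0295]
```

Emit:
jog_arm --rows '[[[0, 0, 0.01, 0], [0, 0, 0.01, 0], [0, 0, 0.005, 0], [0, 0, 0.004, 0], [0, 0, 0, 0], [0, 0, 0, 0], [0, 0, 0, 0]]]'

```text
time_s: 8.45
tcp_pos: [0.4854, 0.3615, 0.0976]
ee_rot: [[0.093, -0.996, 0.0], [-0.996, -0.093, 0.0], [-0.0, -0.0, -1.0]]
wrist_force: [0.5, -0.2, -0.3]
gripper_width: 0.355
gripper_force: 30.0
```

Emit:
jog_arm --rows '[[[0, 0, 0, 0], [0, 0, 0, 0], [0, 0, 0, 0], [0, 0, 0, 0]]]' --claw 0.65

```text
time_s: 8.95
tcp_pos: [0.4854, 0.3614, 0.0973]
ee_rot: [[0.093, -0.996, 0.0], [-0.996, -0.093, 0.0], [-0.0, -0.0, -1.0]]
wrist_force: [-0.9, 0.0, -0.3]
gripper_width: 0.635
gripper_force: 0.0
```

```bash
python3 -c "
from h import *
go([.5325,.0835,.2165])"
```

```text
t 8.95 tcp [0.4854 0.3614 0.0973] yaw_y -174.67 w 0.635 F [-0.9  0.  -0.3] g 0.0 shift [ 0.2811 -0.0211 -0.1192]
```

Emit:
jog_arm --rows '[[[0, 0, -0.02, 0], [0, 0, -0.03, 0], [0, 0, -0.035, 0], [0, 0, -0.034, 0], [0.0351, -0.0026, 0, 0], [0.0351, -0.0026, 0, 0], [0.0351, -0.0026, 0, 0], [0.0351, -0.0026, 0, 0], [0.0351, -0.0026, 0, 0], [0.0351, -0.0026, 0, 0], [0.0351, -0.0026, 0, 0], [0.0351, -0.0026, 0, 0], [0, 0, 0, 0], [0, 0, 0, 0]]]'

```text
time_s: 10.7
tcp_pos: [0.5321, 0.0839, 0.2163]
ee_rot: [[0.093, -0.996, 0.0], [-0.996, -0.093, 0.0], [-0.0, -0.0, -1.0]]
wrist_force: [-0.3, 0.9, -0.0]
gripper_width: 0.65
gripper_force: 0.0
```

Emit:
jog_arm --rows '[[[0, 0, 0.025, 0], [0, 0, 0.025, 0], [0, 0, 0.02, 0], [0, 0, 0.02, 0], [0, 0, 0, 0], [0, 0, 0, 0]]]' --claw 1

```text
time_s: 11.45
tcp_pos: [0.5326, 0.0845, 0.127]
ee_rot: [[0.094, -0.996, 0.001], [-0.996, -0.094, 0.0], [-0.0, -0.001, -1.0]]
wrist_force: [0.3, 0.1, 0.7]
gripper_width: 0.999
gripper_force: 0.0
```

Emit:
jog_arm --rows '[[[0, 0, 0, 0], [0, 0, 0, 0], [0, 0, 0, 0], [0, 0, 0, 0], [0, 0, 0, 0], [0, 0, 0, 0], [0, 0, 0, 0], [0, 0, 0, 0]]]' --claw 0

```text
time_s: 12.45
tcp_pos: [0.5323, 0.0838, 0.1263]
ee_rot: [[0.093, -0.996, 0.0], [-0.996, -0.093, 0.0], [-0.0, -0.0, -1.0]]
wrist_force: [0.5, -0.1, 0.3]
gripper_width: 0.357
gripper_force: 30.0
```

```bash
python3 -c "
from h import *
go([.482,.305,.187])"
```

```text
t 12.45 tcp [0.5323 0.0838 0.1263] yaw_y -174.67 w 0.357 F [ 0.5 -0.1  0.3] g 30.0 shift [-0.225   0.0295 -0.0607]
```

Emit:
jog_arm --rows '[[[0, 0, -0.02, 0], [0, 0, -0.02, 0], [0, 0, -0.02, 0], [-0.0321, 0.0042, 0, 0], [-0.0321, 0.0042, 0, 0], [-0.0321, 0.0042, 0, 0], [-0.0321, 0.0042, 0, 0], [-0.0321, 0.0042, 0, 0], [-0.0321, 0.0042, 0, 0], [-0.0321, 0.0042, 0, 0], [0, 0, 0, 0], [0, 0, 0.02, 0], [0, 0, 0.02, 0], [0, 0, 0.02, 0], [0, 0, 0, 0], [0, 0, 0, 0]]]'

```text
time_s: 14.45
tcp_pos: [0.4824, 0.3046, 0.1269]
ee_rot: [[0.093, -0.996, 0.001], [-0.996, -0.093, 0.0], [-0.0, -0.001, -1.0]]
wrist_force: [-1.0, -1.2, -0.4]
gripper_width: 0.359
gripper_force: 30.0
```

Emit:
jog_arm --rows '[[[0, 0, 0.01, 0], [0, 0, 0.01, 0], [0, 0, 0.005, 0], [0, 0, 0.004, 0], [0, 0, 0, 0], [0, 0, 0, 0], [0, 0, 0, 0]]]'

```text
time_s: 15.32
tcp_pos: [0.4821, 0.3048, 0.0975]
ee_rot: [[0.093, -0.996, 0.0], [-0.996, -0.093, 0.0], [-0.0, -0.0, -1.0]]
wrist_force: [-0.2, 0.2, -0.2]
gripper_width: 0.357
gripper_force: 30.0
```

```bash
python3 -c "
from h import *
go([.482,.305,.0975])"
```

```text
t 15.32 tcp [0.4821 0.3048 0.0975] yaw_y -174.66 w 0.357 F [-0.2  0.2 -0.2] g 30.0 shift [-0.0002  0.0001  0.    ]
```

Emit:
jog_arm --rows '[[[0, 0, 0, 0], [0, 0, 0, 0], [0, 0, 0, 0], [0, 0, 0, 0], [0, 0, -0.02, 0], [0, 0, -0.03, 0], [0, 0, -0.04, 0], [0, 0, -0.04, 0], [0, 0, -0.02, 0], [0.04, 0, 0, -0.067], [0.04, 0, 0, -0.067], [0.04, 0, 0, -0.067], [0.04, 0, 0, -0.067], [0, 0, 0, 0], [0, 0, 0, 0]]]' --claw 0.65

```text
time_s: 17.2
tcp_pos: [0.5126, 0.1483, 0.2473]
ee_rot: [[0.353, -0.936, 0.0], [-0.936, -0.353, 0.0], [-0.0, -0.0, -1.0]]
wrist_force: [-0.2, -0.1, -1.3]
gripper_width: 0.65
gripper_force: 0.0
```

```bash
python3 -c "
from h import *
import cv2
go([.6163,-.1124,.247])
a=capture('top')[220:345,110:380,::-1];b=capture('scene')[160:285,240:510,::-1]
cv2.imwrite('pics/chk.png',cv2.resize(np.vstack([a,b]),None,fx=2.4,fy=2.4,interpolation=cv2.INTER_CUBIC))"
```

```text
t 17.2 tcp [0.5126 0.1483 0.2473] yaw_y -159.36 w 0.65 F [-0.2 -0.1 -1.3] g 0.0 shift [ 2.805e-01 -5.100e-03  2.000e-04]
```

View pics/chk.png

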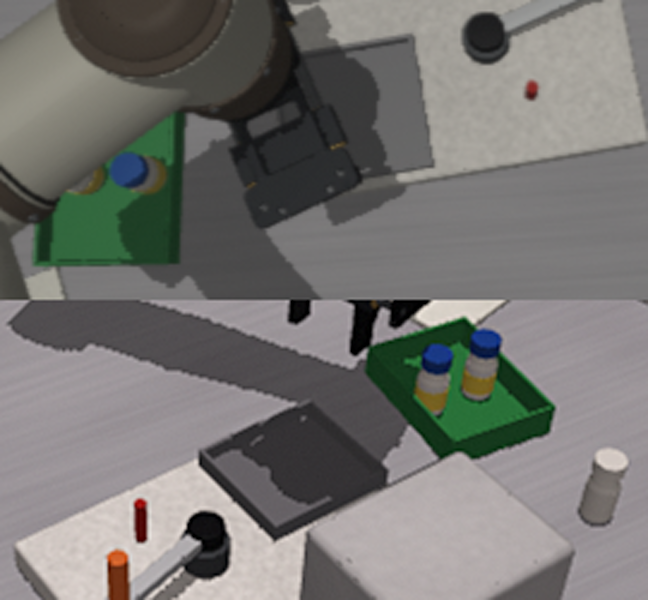

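Both pots stand upright in the tote (lower half, caps near (437,360) and (485,345)). Next is the roller.

Emit:
jog_arm --rows '[[[0.04, -0.001, 0, 0], [0.04, -0.001, 0, 0], [0.04, -0.001, 0, 0], [0.04, -0.001, 0, 0], [0.04, -0.001, 0, 0], [0.04, 0, 0, 0], [0.04, 0, 0, 0], [0, 0, 0, 0], [0, 0, 0, 0]]]' --claw 1

```text
time_s: 18.42
tcp_pos: [0.6162, -0.1111, 0.2469]
ee_rot: [[0.354, -0.935, -0.001], [-0.935, -0.354, 0.0], [-0.0, 0.001, -1.0]]
wrist_force: [-0.9, 0.2, -0.5]
gripper_width: 1.002
gripper_force: 0.0
```

```bash
python3 -c "
from h import *
import cv2
go([.6163,-.1124,.151]);m=camera_model('wrist');im=np.ascontiguousarray(capture('wrist')[:,:,::-1])
f=240/np.tan(np.radians(m['fovy']/2))
for p in([.6163,-.1124,.125],):
  c=m['rotation'].T@(np.array(p)-m['eye']);u=(int(m['cx']+f*c[0]/c[2]),int(m['cy']+f*c[1]/c[2]));print(u);cv2.drawMarker(im,u,(255,0,0),0,12,1)
cv2.imwrite('pics/w2.png',im)"
```

```text
t 18.43 tcp [ 0.6162 -0.1111  0.2469] yaw_y -159.28 w 1.002 F [-0.9  0.2 -0.5] g 0.0 shift [0.0013 0.0003 0.0959]
(323, 266)
```

View pics/w2.png

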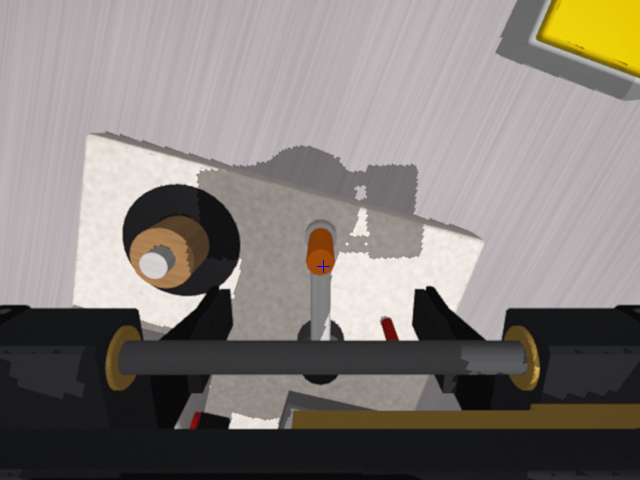

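The roller top is at (319,262), within 2 mm of the prediction. I'm descending and gripping it.

Emit:
jog_arm --rows '[[[0.001, 0.001, 0.025, 0], [0, 0, 0.025, 0], [0, 0, 0.025, 0], [0, 0, 0.02, 0], [0, 0, 0, 0], [0, 0, 0, 0]]]'

```text
time_s: 19.23
tcp_pos: [0.6163, -0.1126, 0.1534]
ee_rot: [[0.355, -0.935, 0.002], [-0.935, -0.355, -0.0], [0.001, -0.002, -1.0]]
wrist_force: [0.7, -0.0, 0.0]
gripper_width: 0.999
gripper_force: 0.0
```

Emit:
jog_arm --rows '[[[0, 0, 0, 0], [0, 0, 0, 0], [0, 0, 0, 0], [0, 0, 0, 0], [0, 0, 0, 0], [0, 0, 0, 0], [0, 0, 0, 0], [0, 0, 0, 0], [0, 0, 0, 0], [0, 0, 0, 0]]]' --claw 0

```text
time_s: 20.48
tcp_pos: [0.6162, -0.1132, 0.1522]
ee_rot: [[0.353, -0.936, 0.001], [-0.936, -0.353, 0.0], [0.0, -0.001, -1.0]]
wrist_force: [2.8, 0.6, -2.9]
gripper_width: 0.201
gripper_force: 30.0
```

Gripped at 17.5 mm, which fits the 18 mm roller. Swinging along the arc.

Emit:
jog_arm --rows '[[[-0.0003, 0.0076, 0, 0.069], [-0.0003, 0.0076, 0, 0.069], [-0.0003, 0.0076, 0, 0.069], [-0.0003, 0.0076, 0, 0.069], [-0.0003, 0.0076, 0, 0.069], [-0.0003, 0.0076, 0, 0.069], [-0.0003, 0.0076, 0, 0.069], [-0.0003, 0.0076, 0, 0.069], [-0.0003, 0.0076, 0, 0.069], [-0.0003, 0.0076, 0, 0.069], [-0.0003, 0.0076, 0, 0.069], [-0.0003, 0.0076, 0, 0.069], [-0.0003, 0.0076, 0, 0.069], [-0.0003, 0.0076, 0, 0.069], [0, 0, 0, 0], [0, 0, 0, 0]]]'

```text
time_s: 22.48
tcp_pos: [0.5165, -0.0994, 0.1523]
ee_rot: [[-0.568, -0.823, 0.006], [-0.823, 0.568, 0.001], [-0.004, -0.004, -1.0]]
wrist_force: [7.9, 3.3, -7.1]
gripper_width: 0.199
gripper_force: 30.0
```

```bash
python3 -c "
from h import *
P=np.array([.5776,-.010,0])
a=np.radians(-69.4)-1.1
go([P[0]+.11*np.cos(a),P[1]+.11*np.sin(a),.152])
d=sense()['tcp_pos']-P;print(np.hypot(*d[:2]),np.radians(-69.4)-np.arctan2(d[1],d[0]))"
```

```text
t 22.48 tcp [ 0.5165 -0.0994  0.1523] yaw_y 145.4 w 0.199 F [ 7.9  3.3 -7.1] g 30.0 shift [0.0007 0.0154 0.0002]
0.10827312258663062 0.9594722767791191
```

Emit:
jog_arm --rows '[[[0.0002, 0.005, 0, 0.045], [0.0002, 0.005, 0, 0.045], [0, 0.005, 0, 0.045], [0, 0.001, 0, 0], [0, 0.001, 0, 0], [0, 0, 0, 0], [0, 0, 0, 0], [0, 0, 0, 0]]]'

```text
time_s: 23.48
tcp_pos: [0.5054, -0.0904, 0.1524]
ee_rot: [[-0.673, -0.74, 0.012], [-0.74, 0.673, -0.0], [-0.008, -0.009, -1.0]]
wrist_force: [16.3, -5.3, -13.3]
gripper_width: 0.196
gripper_force: 30.0
```

```bash
python3 -c "
from h import *
import cv2
P=np.array([.5776,-.010,0])
s=sense();go(s['tcp_pos']);print(s['ee_rot'].T@s['wrist_force'])
d=s['tcp_pos']-P;print(np.hypot(*d[:2]),np.radians(-69.4)-np.arctan2(d[1],d[0]))
b=capture('scene')[155:355,240:510,::-1]
cv2.imwrite('pics/end.png',cv2.resize(b,None,fx=2.9,fy=2.9,interpolation=cv2.INTER_CUBIC))"
```

```text
t 23.48 tcp [ 0.5054 -0.0904  0.1524] yaw_y 137.72 w 0.196 F [ 16.3  -5.3 -13.3] g 30.0 shift [0. 0. 0.]
[ -6.93807614 -15.52525142  13.48496171]
0.1080549019030364 1.0917907862905447
```

View pics/end.png

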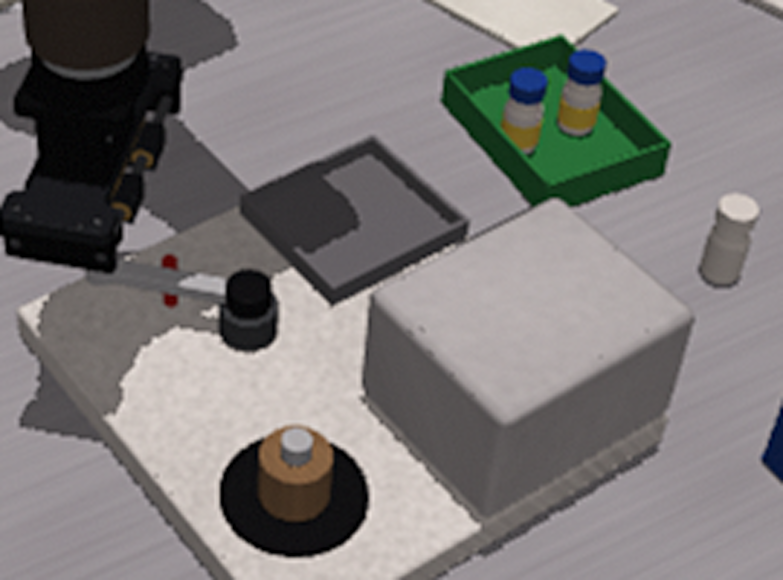

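The picture shows the tension arm lying against the red peg, with both pots upright in the tote. The 15 N tangential force, against a spring of about 5.7 N, confirms stop contact. I'll hold briefly and hand in.

Emit:
jog_arm --rows '[[[0, 0, 0, 0], [0, 0, 0, 0], [0, 0, 0, 0], [0, 0, 0, 0]]]'

```text
time_s: 24.02
tcp_pos: [0.5053, -0.0904, 0.1524]
ee_rot: [[-0.673, -0.74, 0.012], [-0.74, 0.673, -0.0], [-0.007, -0.009, -1.0]]
wrist_force: [14.5, -4.9, -14.3]
gripper_width: 0.197
gripper_force: 30.0
```

```bash
python3 -c "
from h import *
go([.5054,-.0904,.1524]);print(finish_job())"
```

```text
t 24.02 tcp [ 0.5053 -0.0904  0.1524] yaw_y 137.72 w 0.197 F [ 14.5  -4.9 -14.3] g 30.0 shift [-0.     -0.0001  0.    ]
the job is handed in; nothing more can be done
None
```

Both finished pots stand upright in the green tote, and the gripper is still holding the tension arm against its stop; the job was handed in at about 24 s, and no verdict came back.

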